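Park the microscope objectives in order of length

TASK

The four objectives have been unscrewed from the microscope and cleaned: stand them, front lens up, in the four cups of the aluminium parking rack in order of length, the shortest in the cup beside the red end plate and the longest at the far end from it, each flat on the floor of its cup. Set them down gently, knock none over, and leave the amber bottle of lens cleaner where it stands.

Things in the scene. Friction and masses are not known exactly. Their poses are not given: they have to be found in the camera images.
- obj_red_center (a point): microscope objective, 42 mm long (shortest, red band, front 21 mm across): grey metal barrel 36 mm in diameter, upright on its mount thread (32 mm across, lowest 5 mm), lens up. Barrel straight from 5 to 33 mm above the foot, then tapers. Point on its axis, half-way up (21 mm above the foot); z along the axis to the lens. 128-221 g. Stands on the bench (z = 0), 90 mm or more from its neighbours.
- obj_yellow_center (a point): microscope objective, 54 mm long (second shortest, yellow band): grey metal barrel 36 mm in diameter, upright on its mount thread (32 mm across, lowest 5 mm), lens up. Barrel straight from 5 to 40 mm above the foot, then tapers. Point on its axis, half-way up (27 mm above the foot); z along the axis to the lens. 158-273 g. Stands on the bench (z = 0), 90 mm or more from its neighbours.
- obj_blue_center (a point): microscope objective, 66 mm long (second longest, light blue band): grey metal barrel 36 mm in diameter, upright on its mount thread (32 mm across, lowest 5 mm), lens up. Barrel straight from 5 to 50 mm above the foot, then tapers. Point on its axis, half-way up (33 mm above the foot); z along the axis to the lens. 188-325 g. Stands on the bench (z = 0), 90 mm or more from its neighbours.
- obj_white_center (a point): microscope objective, 78 mm long (longest, white band, front 15 mm across): grey metal barrel 36 mm in diameter, upright on its mount thread (32 mm across, lowest 5 mm), lens up. Barrel straight from 5 to 58 mm above the foot, then tapers. Point on its axis, half-way up (39 mm above the foot); z along the axis to the lens. 225-390 g. Stands on the bench (z = 0), 90 mm or more from its neighbours.
- cup_a: black parking cup on the aluminium rack. A flat round well 52 mm across inside a rim 60 mm across that stands 3 mm above its floor. Origin: centre of its floor, 15 mm above the bench. Cups a, b, c, d stand in this order in a straight row, 66 mm apart; y runs along the row from a to d. Fingertips 5 mm above the floor clear the rim.
- cup_b: black parking cup on the aluminium rack. Same size and axes as cup a. The rack is a fixed bar 68 mm wide and 294 mm long, its top 12 mm above the bench; fingers that close across the row keep clear of the neighbouring cups.
- cup_c: black parking cup on the aluminium rack. Same size and axes as cup a.
- cup_d: black parking cup on the aluminium rack. Same size and axes as cup a; the other end of the row.
- end_red: red end plate of the rack, marking its low-power end: 68 mm across the rack, 12 mm thick, 26 mm high, standing on the bench 43 mm beyond the centre of the first cup. Origin at the centre of its underside. It is fitted either beside cup a or beside cup d; the other end has an equal white plate.
- cleaner: small amber glass bottle of lens cleaner with a paper label and black cap, 34 mm in diameter, 71 mm high, standing among the objectives. Origin at the centre of its underside.

How it is judged:
By the outcome, as a careful person would: the job done as asked, in the order asked, and still so for the second after the job is handed in, with the robot touching nothing.
It also fails if it takes over 99 s, if anything falls off the work surface, if the arm or the gripper's body presses on something with over 40 N, if the wrist force passes 120 N, or if a joint passes its speed limit or range.

ROBOT

A 6-joint arm with a two-finger parallel gripper is mounted at the origin on the work surface. World frame = base frame: x ahead of the robot, y to its left, z up, the work surface at z = 0. Lengths are in m, angles in degrees, forces in N, time in s.
With the tool pointing down it reaches from about 0.3 to 0.75 m from the base axis. Payload 8.5 kg.
Tool frame: the origin (TCP) lies on the centre line of the jaws, within the pads' length; the fingertips stand 22 mm ahead of it and the grasp point (between the pads) lies 3 mm ahead of it (env.tip_reach is the distance from the TCP to the fingertips, in m); y points along the fingers, z is the direction in which the jaws open and shut, and the axes are right-handed (so a half turn about y gives the same grasp; the last joint's range is limited). The gripper opens to 85 mm and grips with 20 to 120 N. Pads are 22 mm wide; open, the fingers measure 114 mm over their backs; the gripper's body (76 mm by 85 mm) begins 54 mm behind the grasp point. The pads swing forward as they close: fully open they stand 13 mm farther back than shut.
Start: joints at [-81.664, 21.807, 74.336, -0, 83.858, -12.336], TCP at [0.194, -0.515, 0.253] pointing down, gripper open.
Joint ranges: [-178.18, 178.18], [-50.72, 133.34], [12.68, 142.11], [-81.47, 261.47], [9.98, 163.14], [-165.26, 165.26]. Speed limits (degrees/s): [136.94, 136.94, 180, 180, 180, 180].

INTERFACE

Orientations are given as a 3x3 rotation matrix whose columns are the frame's x, y, z axes.
In Python, from rig import env, get_image gives the robot as it stands. The module is installed in compiled form; this text tells all that it offers.
- The arm moves only by the tool carry_out, never from a script. Its argument "targets" is a list that holds one entry, the list of rows, each a list of 7 numbers: the closure, from 0 (fully open) to 1 (shut), then the shift along the world's x, y, z in mm, then the turn, a rotation vector about the world's x, y, z in degrees. In form: [[[claw, dx, dy, dz, ax, ay, az], ...]]. A call has 1 to 20 rows; each row is the pose to reach, as a shift and turn from the pose commanded when the call began; what a row does not reach only later rows make up. A row lasts 1/12 s, in which the tool goes at most 41.7 mm and 7.16 degrees, less where a joint would pass 70% of its speed; a pose out of reach is approached as far as the arm can. A call with a gripper value outside its range is refused whole. The fingers move at their own pace and stop on an object; "squeeze" is the grip in N (left out, the last holds). Time passes only in rows, so rows that repeat a pose let the fingers close. It gives the time, the measured TCP pose, the force and the opening at its end, in the units of the state.
- env.observe(): the state, without advancing time (a new reading comes with each control period).
- get_image(name): name is "scene" or "top" or "wrist"; returns a dict with "img" (384x512x3 uint8, red, green, blue), "fx", "fy", "cx", "cy" (pixels), "k1" (the pictures are not rectified: a ray, as slopes to the right and down, at radius r is drawn at 1 + k1 r^2 times it, then the intrinsics apply), "rvec" (rotation vector, rad) and "tvec" (3), from world to camera coordinates, as OpenCV has them. Camera axes: x right, y down, z forward; pixel columns grow to the right and rows downward; lengths in m; the calibration is good to about 2 mm. A picture is of the moment at which its call begins. There is no depth.
- env.close_job(): hands the job in, once; it reports no verdict.
The state is a dict: "time_s": time; "q": joint angles; "qvel": joint speeds; "joint_efforts": joint torques, N m; "position": TCP position; "tool_rot": TCP orientation; "ft_force": force on the tool from outside, world axes, zero at the start; "wrist_torque": the same for the moment, N m; "grip_width": finger opening in m.
Only numpy, scipy, OpenCV 4.12 (cv2) and the standard library are available. Lean on these libraries where they do the work, as an engineer would, in place of code of your own. Each camera call takes 0.05 s, during which the arm holds its last target.

## Working session

There is one attempt and no reset: what is moved stays moved. The work goes in short steps, Python scripts to look and compute and a tool call to move; the robot and the scene stay as the last step left them, time stands still between calls to the robot, and variables do not carry over. Pictures are saved under pics/ and viewed, and the job is handed in when it is done.

Besides the shell and the picture viewer there is one more tool, called after "Request:" by a JSON object that holds its "name" and its "arguments". carry_out: Moves the arm, as the interface text tells. Its arguments: {"type":"object","properties":{"targets":{"type":"array"},"squeeze":{"type":"number"}},"required":["targets"]}

```bash
ls; mkdir -p pics; python3 - <<'E'
from rig import env,get_image
import cv2
for n in ["scene","top","wrist"]:
    d=get_image(n); cv2.imwrite(f"pics/{n}0.png",d["img"][:,:,::-1]); print(n,d["fx"],d["fy"],d["cx"],d["cy"],d["k1"],d["rvec"],d["tvec"])
o=env.observe(); print(o, env.tip_reach)
E
```

```text
pics
scene 375.2525719199766 375.2525719199766 252.76164274907018 190.82805559687128 0.034743514790788535 [ 1.55706472  1.89021238 -0.89489567] [ 0.12366012 -0.2984131   1.24126765]
top 448.28639874041556 448.28639874041556 257.0192468685102 191.14432986058392 -0.06050153794029992 [ 2.09984738 -2.11423902  0.18874657] [0.0108751  0.55119546 0.96106208]
wrist 266.9303541533079 266.9303541533079 256.5827658123458 191.4891915939826 -0.02341719110916313 [-2.38848787  1.65110719  0.23408849] [-0.55010377 -0.03507149  0.37912529]
{'time_s': 0.15, 'q': array([-8.16638807e+01,  2.18321666e+01,  7.43726646e+01,  3.05909742e-04,
        8.38582215e+01, -1.23340393e+01]), 'qvel': array([-0.01272012, -0.11682727, -0.13691543,  0.07141869, -0.04519816,
        0.13701257]), 'joint_efforts': array([ 3.69615518e-03, -4.48622596e+01, -2.31345338e+01, -9.48547540e-05,
        3.76175492e-03, -9.33997285e-06]), 'position': array([ 0.19412779, -0.51438488,  0.25286563]), 'tool_rot': array([[-9.35628225e-01, -1.54294993e-04,  3.52986969e-01],
       [-3.52986921e-01,  1.08962148e-03, -9.35627622e-01],
       [-2.40259525e-04, -9.99999394e-01, -1.07394472e-03]]), 'ft_force': array([-0.23635338, -0.12515899, -0.02187662]), 'wrist_torque': array([-0.05677096,  0.0319517 ,  0.03377311]), 'grip_width': 0.08520507742753838} 0.022
```

View pics/top0.png

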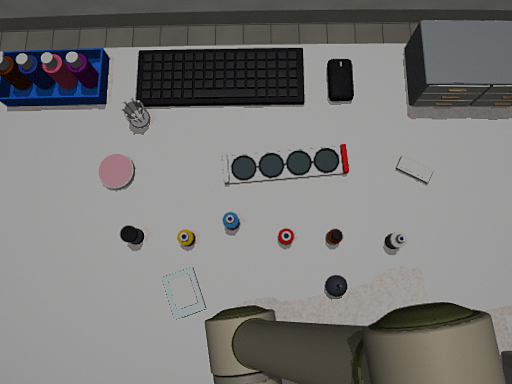

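View pics/scene0.png

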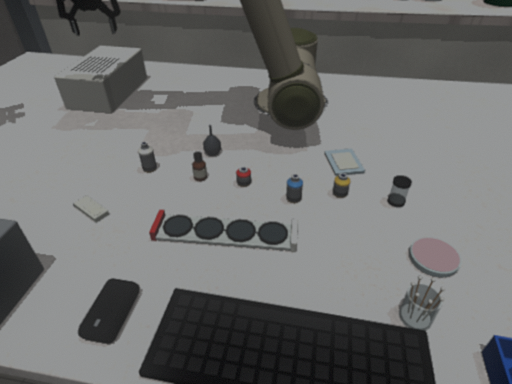

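View pics/wrist0.png

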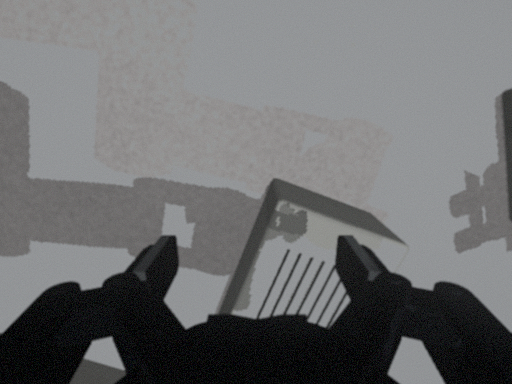

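```bash
cat > h.py <<'E'
import numpy as np,cv2
from rig import env,get_image
def ray(d,u,v):
    x=(u-d["cx"])/d["fx"];y=(v-d["cy"])/d["fy"];a,b=x,y
    for _ in range(20):
        s=1+d["k1"]*(a*a+b*b);a,b=x/s,y/s
    R=cv2.Rodrigues(np.array(d["rvec"],float))[0];t=np.array(d["tvec"],float).ravel()
    return -R.T@t, R.T@np.array([a,b,1.])
def onplane(d,u,v,z):
    c,r=ray(d,u,v);return c+r*(z-c[2])/r[2]
def proj(d,P):
    R=cv2.Rodrigues(np.array(d["rvec"],float))[0];p=R@np.array(P,float)+np.array(d["tvec"],float).ravel()
    a,b=p[:2]/p[2];s=1+d["k1"]*(a*a+b*b)
    return np.array([d["fx"]*a*s+d["cx"],d["fy"]*b*s+d["cy"]])
E
python3 - <<'E'
from h import *
d=get_image("top");im=d["img"][:,:,::-1]
c=im[195:265,110:420];cv2.imwrite("pics/t1.png",cv2.resize(c,None,fx=2.58,fy=2.58,interpolation=cv2.INTER_CUBIC))
c=im[140:190,215:355];cv2.imwrite("pics/t2.png",cv2.resize(c,None,fx=5,fy=5,interpolation=cv2.INTER_CUBIC))
g=cv2.cvtColor(im,cv2.COLOR_BGR2HSV)
print("cam",onplane(d,256,192,0),ray(d,0,0)[0])
# dark cups
m=((g[:,:,2]<90)).astype(np.uint8);m[:140]=0;m[190:]=0
n,l,s,c=cv2.connectedComponentsWithStats(m)
for i in range(1,n):
    if s[i,4]>100: print("cup",s[i],c[i],onplane(d,*c[i],.016))
for nm,lo,hi in [("red",(0,150,80),(8,255,255)),("yel",(18,120,80),(35,255,255)),("blue",(95,100,80),(115,255,255))]:
    m=cv2.inRange(g,lo,hi);m[:130]=0;m[270:]=0
    n,l,s,c=cv2.connectedComponentsWithStats(m)
    for i in range(1,n):
        if s[i,4]>15: print(nm,s[i],c[i],onplane(d,*c[i],.03))
E
```

```text
cam [0.56037183 0.01069453 0.        ] [ 0.34977049 -0.01336059  1.05121698]
cup [ 231  148  108   32 2006] [284.71934197 163.71984048] [ 0.62530367 -0.05844176  0.016     ]
red [341 144   8  28 123] [344.47154472 157.3902439 ] [ 0.63566601 -0.19889245  0.03      ]
red [278 229  16  15 104] [285.53846154 236.49038462] [ 0.45044682 -0.05682604  0.03      ]
yel [177 230  16  16 125] [185.344 237.384] [0.4498214  0.17230298 0.03      ]
blue [223 212  16  16 134] [230.45522388 220.13432836] [0.48893417 0.06902182 0.03      ]
```

```bash
sleep 1
```

```text
(no output)
```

View pics/t1.png

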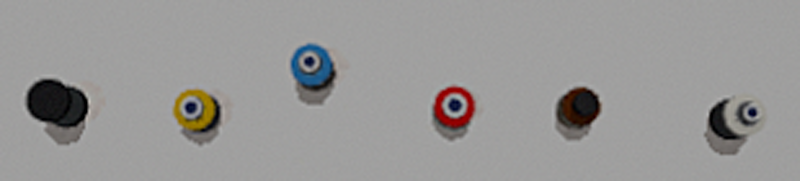

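View pics/t2.png

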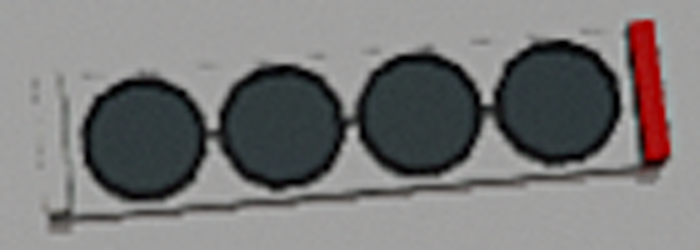

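```bash
python3 - <<'E'
from h import *
d=get_image("top");im=d["img"][:,:,::-1].astype(int)
S=get_image("scene");si=S["img"]
# lenses: dark-blue/dark pixel centroid near approx centres
for nm,u,v,H in [("yel",184,236.9,.054),("blue",230.2,219,.066),("red",286.4,235.7,.042),("white",401.5,238.8,.078)]:
    w=im[int(v)-4:int(v)+6,int(u)-4:int(u)+6].astype(float)
    print(nm,"approx",onplane(d,u,v,H).round(4), "scene foot px",proj(S,[*onplane(d,u,v,H)[:2],0]).round(), "scene top",proj(S,onplane(d,u,v,H)).round(), "topcam foot",proj(d,[*onplane(d,u,v,H)[:2],0]).round(1))
g=im.max(2).astype(np.uint8)
m=(g<90).astype(np.uint8);m[:140]=0;m[190:]=0;m[:,:215]=0;m[:,338:]=0
e=cv2.erode(m,np.ones((5,5)))
n,l,s,c=cv2.connectedComponentsWithStats(e)
P=[]
for i in range(1,n):
    if s[i,4]>50:
        p=onplane(d,*c[i],.0175);P.append(p);print(s[i],c[i],p.round(4))
P=np.array(sorted(P,key=lambda p:-p[1]));dd=np.diff(P,axis=0);print(np.linalg.norm(dd,axis=1))
v=P[-1]-P[0];print("row az",np.degrees(np.arctan2(v[1],v[0])))
for h in (0,.026):print("redplate",onplane(d,344.5,157.4,h))
print("bulb",onplane(d,336,286,.03))
print(proj(S,P[0]),proj(S,P[-1]))
print("wristcam",ray(get_image("wrist"),256,192))
c=si[130:250,130:360,::-1];cv2.imwrite("pics/s1.png",cv2.resize(c,None,fx=3.4,fy=3.4,interpolation=cv2.INTER_CUBIC))
E
```

```text
yel approx [0.4486 0.171  0.054 ] scene foot px [340. 193.] scene top [343. 174.] topcam foot [188.2 239.1]
blue approx [0.4866 0.0667 0.066 ] scene foot px [293. 198.] scene top [295. 175.] topcam foot [232.4 222.8]
red approx [ 0.451  -0.0583  0.042 ] scene foot px [244. 182.] scene top [243. 168.] topcam foot [285.6 237.5]
white approx [ 0.4384 -0.3063  0.078 ] scene foot px [150. 168.] scene top [144. 142.] topcam foot [391.7 241.9]
[316 150  20  21 311] [325.86495177 160.08038585] [ 0.6329 -0.1565  0.0175]
[288 153  21  20 313] [298.45686901 162.53354633] [ 0.6275 -0.0911  0.0175]
[261 155  21  21 317] [270.84227129 164.87697161] [ 0.6224 -0.0253  0.0175]
[234 158  20  20 311] [243.36655949 167.53376206] [0.6165 0.0401 0.0175]
[0.06570965 0.0659907  0.06563992]
row az -85.23545192769043
redplate [ 0.64403954 -0.20441073  0.        ]
redplate [ 0.63676132 -0.19968544  0.026     ]
bulb [ 0.33888226 -0.16759708  0.03      ]
[273.12632108 231.16781835] [178.18450795 224.10306888]
wristcam (array([ 0.26070228, -0.49029279,  0.3735281 ]), array([-0.26085604, -0.09524959, -0.96067168]))
```

```bash
sleep 0
```

```text
(no output)
```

View pics/s1.png

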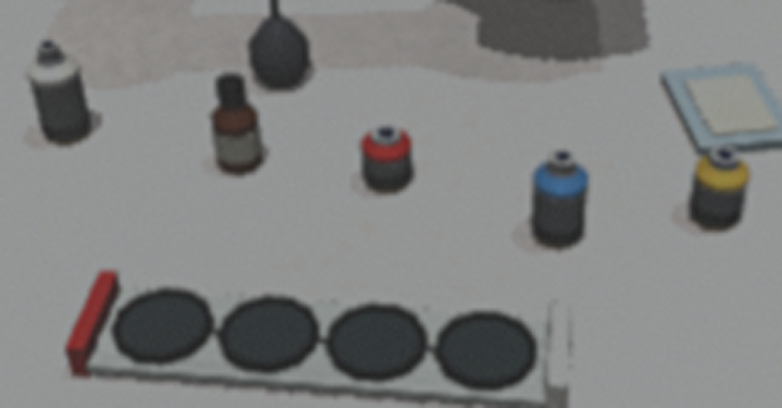

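Request:
{"name": "carry_out", "arguments": {"targets": [[[0,30,25,0,0,0,7],[0,60,50,0,0,0,14],[0,90,75,0,0,0,21],[0,120,100,0,0,0,28],[0,150,125,0,0,0,35],[0,180,150,0,0,0,42],[0,210,180,0,0,0,49],[0,244,208,0,0,0,56],[0,244,208,-30,0,0,63],[0,244,208,-60,0,0,70],[0,244,208,-80,0,0,74.1],[0,244,208,-90,0,0,74.1],[0,244,208,-90,0,0,74.1],[0,244,208,-90,0,0,74.1]]], "squeeze": 40}}

```text
time_s: 1.52
position: [0.4382, -0.3066, 0.1634]
tool_rot: [[0.083, -0.0, 0.997], [-0.997, 0.0, 0.083], [-0.0, -1.0, -0.0]]
ft_force: [0.6, -0.6, 0.6]
grip_width: 0.0855
```

```bash
cat > w.py <<'E'
import sys
from h import *
d=get_image("wrist");cv2.imwrite(f"pics/{sys.argv[1]}.png",d["img"][:,:,::-1])
o=env.observe();print(o["time_s"],o["position"].round(4),o["tool_rot"].round(4).tolist(),o["ft_force"].round(2),o["grip_width"])
for a in sys.argv[2:]:
    p=[float(x) for x in a.split(",")];print(a,proj(d,p).round(1))
E
python3 w.py w1 .438,-.306,.078 .438,-.306,0
```

```text
1.5667 [ 0.4384 -0.3069  0.1641] [[0.0827, 0.0007, 0.9966], [-0.9966, -0.0008, 0.0827], [0.0009, -1.0, 0.0007]] [ 0.98  0.09 -0.29] 0.08524899859943941
.438,-.306,.078 [255.3 203.2]
.438,-.306,0 [255.6 180.5]
```

View pics/w1.png

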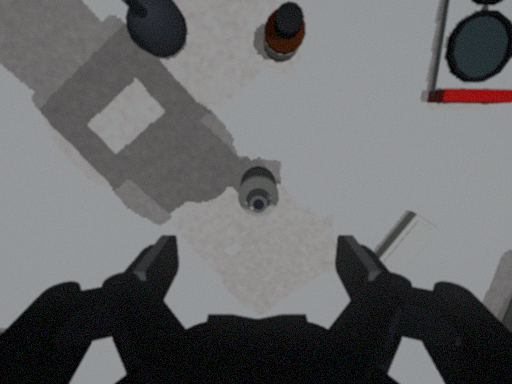

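Request:
{"name": "carry_out", "arguments": {"targets": [[[0.1,2,0,-25,0,0,0],[0.1,2,0,-50,0,0,0],[0.1,2,0,-75,0,0,0],[0.1,2,0,-95,0,0,0],[0.1,2,0,-110,0,0,0],[0.1,2,0,-118,0,0,0],[0.1,2,0,-121,0,0,0],[0.2,2,0,-121,0,0,0],[0.3,2,0,-121,0,0,0],[0.4,2,0,-121,0,0,0],[0.45,2,0,-121,0,0,0],[0.5,2,0,-121,0,0,0],[0.6,2,0,-121,0,0,0],[0.7,2,0,-121,0,0,0],[0.8,2,0,-121,0,0,0],[0.9,2,0,-121,0,0,0],[1,2,0,-121,0,0,0],[1,2,0,-121,0,0,0],[1,2,0,-121,0,0,0]]], "squeeze": 40}}

```text
time_s: 3.15
position: [0.4403, -0.3067, 0.0429]
tool_rot: [[0.083, 0.0, 0.997], [-0.997, -0.001, 0.083], [0.001, -1.0, 0.0]]
ft_force: [-0.9, 0.9, 5.3]
grip_width: 0.0346
```

```bash
python3 w.py w2
```

```text
3.2 [ 0.4403 -0.3067  0.0429] [[0.0832, 0.0005, 0.9965], [-0.9965, -0.0006, 0.0832], [0.0007, -1.0, 0.0005]] [-0.8   1.26  5.28] 0.034964759618745136
```

View pics/w2.png

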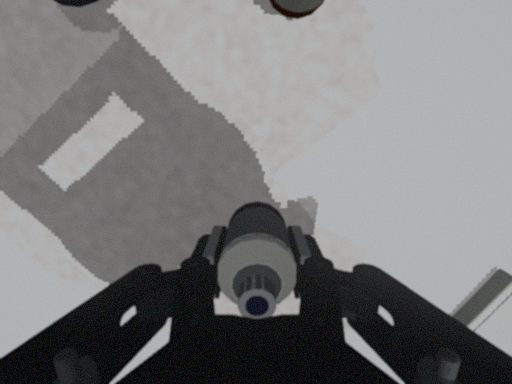

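Request:
{"name": "carry_out", "arguments": {"targets": [[[1,0,0,3,0,0,0],[1,0,0,10,0,0,0],[1,0,0,25,0,0,0],[1,0,0,45,0,0,0],[1,5,10,65,0,0,0],[1,15,30,80,0,0,0],[1,29,56,90,0,0,0],[1,43,84,95,0,0,0],[1,57,112,95,0,0,0],[1,71,140,95,0,0,0],[1,85,168,95,0,0,0],[1,100,196,95,0,0,0],[1,114,224,95,0,0,0],[1,128,252,95,0,0,0],[1,142,280,95,0,0,0],[1,156,306,95,0,0,0],[1,167,327,95,0,0,0],[1,174,341,95,0,0,0],[1,177,347,95,0,0,0],[1,177,347,95,0,0,0]]]}}

```text
time_s: 4.87
position: [0.6172, 0.0412, 0.1372]
tool_rot: [[0.085, -0.0, 0.996], [-0.996, 0.0, 0.085], [-0.0, -1.0, -0.0]]
ft_force: [0.3, -0.5, -2.6]
grip_width: 0.0351
```

```bash
python3 w.py w3 .6165,.040,.015 .6224,-.0253,.015
```

```text
4.9167 [0.6169 0.0401 0.1372] [[0.0836, -0.0007, 0.9965], [-0.9965, -0.0003, 0.0836], [0.0002, -1.0, -0.0008]] [ 0.17 -1.21 -3.83] 0.034862557132238105
.6165,.040,.015 [254.8 192.6]
.6224,-.0253,.015 [255.3 254.5]
```

View pics/w3.png

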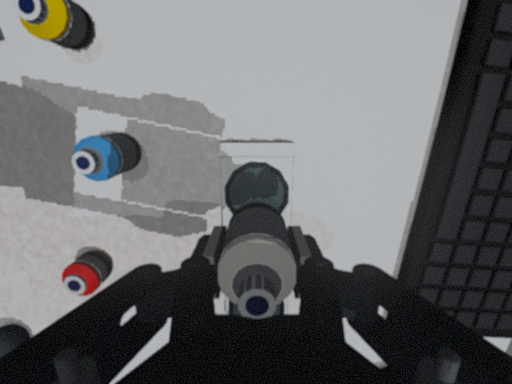

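Request:
{"name": "carry_out", "arguments": {"targets": [[[1,2,0,-8,0,0,0],[1,2,0,-20,0,0,0],[1,2,0,-34,0,0,0],[1,2,0,-48,0,0,0],[1,2,0,-60,0,0,0],[1,2,0,-68,0,0,0],[1,2,0,-73,0,0,0],[1,2,0,-75,0,0,0],[1,2,0,-76,0,0,0],[1,2,0,-77,0,0,0],[1,2,0,-77,0,0,0],[1,2,0,-77,0,0,0]]]}}

```text
time_s: 5.92
position: [0.6194, 0.0404, 0.0608]
tool_rot: [[0.083, 0.001, 0.997], [-0.997, -0.0, 0.083], [0.0, -1.0, 0.001]]
ft_force: [0.4, 0.4, -2.3]
grip_width: 0.0351
```

Request:
{"name": "carry_out", "arguments": {"targets": [[[1,0,0,-0.5,0,0,0],[1,0,0,-1,0,0,0],[1,0,0,-1.5,0,0,0],[1,0,0,-2,0,0,0],[1,0,0,-2,0,0,0],[1,0,0,-2,0,0,0]]]}}

```text
time_s: 6.42
position: [0.6191, 0.0404, 0.0583]
tool_rot: [[0.083, -0.0, 0.997], [-0.997, 0.0, 0.083], [-0.0, -1.0, -0.0]]
ft_force: [-0.5, 0.1, -2.3]
grip_width: 0.035
```

Request:
{"name": "carry_out", "arguments": {"targets": [[[1,0,0,-0.3,0,0,0],[1,0,0,-0.6,0,0,0],[1,0,0,-0.9,0,0,0],[1,0,0,-0.9,0,0,0],[1,0,0,-0.9,0,0,0]]]}}

```text
time_s: 6.83
position: [0.6192, 0.0404, 0.0579]
tool_rot: [[0.083, 0.0, 0.997], [-0.997, -0.0, 0.083], [0.0, -1.0, 0.0]]
ft_force: [-2.6, -0.2, 4.0]
grip_width: 0.0345
```

Request:
{"name": "carry_out", "arguments": {"targets": [[[0.7,0,0,0,0,0,0],[0.6,0,0,0,0,0,0],[0.55,0,0,0,0,0,0],[0.5,0,0,0,0,0,0],[0.45,0,0,0,0,0,0],[0.4,0,0,0,0,0,0],[0.3,0,0,0,0,0,0],[0.2,0,0,0,0,0,0],[0.2,0,0,0,0,0,0],[0.2,0,0,5,0,0,0],[0.2,0,0,20,0,0,0],[0.2,0,0,40,0,0,0],[0.2,0,0,70,0,0,0],[0.2,0,0,95,0,0,0],[0.2,0,0,105,0,0,0],[0.2,0,0,105,0,0,0]]]}}

```text
time_s: 8.17
position: [0.62, 0.0404, 0.1651]
tool_rot: [[0.083, 0.005, 0.997], [-0.997, -0.001, 0.083], [0.001, -1.0, 0.005]]
ft_force: [-0.5, -0.8, -0.1]
grip_width: 0.0683
```

```bash
python3 w.py w4 .6187,.040,.015 .6187,.0402,.093
```

```text
8.2167 [0.6192 0.0405 0.1629] [[0.0832, 0.0015, 0.9965], [-0.9965, -0.0002, 0.0832], [0.0003, -1.0, 0.0014]] [-0.71  0.79 -1.13] 0.06858506416641762
.6187,.040,.015 [253.6 184.1]
.6187,.0402,.093 [253.2 209.5]
```

View pics/w4.png

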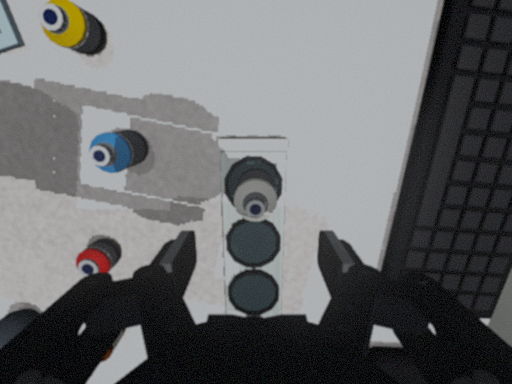

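Request:
{"name": "carry_out", "arguments": {"targets": [[[0.1,-20,4,0,0,0,0],[0.1,-45,9,0,0,0,0],[0.1,-75,15,0,0,0,0],[0.1,-105,21,0,0,0,0],[0.1,-125,26,-8,0,0,0],[0.1,-131,27,-15,0,0,0],[0.1,-131,27,-15,0,0,0],[0.1,-131,27,-15,0,0,0]]]}}

```text
time_s: 8.88
position: [0.4879, 0.0674, 0.1464]
tool_rot: [[0.083, -0.002, 0.997], [-0.997, 0.0, 0.083], [-0.0, -1.0, -0.002]]
ft_force: [1.0, -0.2, 0.8]
grip_width: 0.0768
```

```bash
python3 w.py w5 .488,.067,.066
```

```text
8.9333 [0.4885 0.0673 0.1468] [[0.083, -0.001, 0.9965], [-0.9965, 0.0001, 0.083], [-0.0002, -1.0, -0.001]] [ 0.47  0.25 -0.38] 0.07672414653235321
.488,.067,.066 [255.8 206.5]
```

View pics/w5.png

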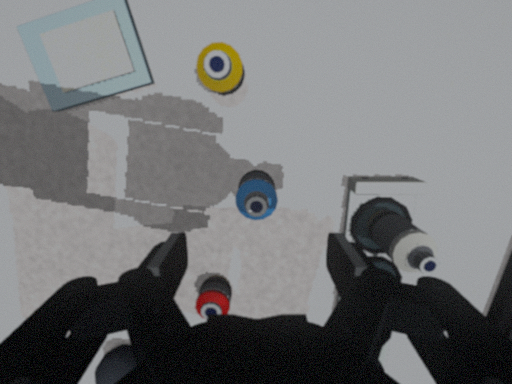

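Request:
{"name": "carry_out", "arguments": {"targets": [[[0.1,0,0,-20,0,0,0],[0.1,0,0,-45,0,0,0],[0.1,0,0,-68,0,0,0],[0.1,0,0,-88,0,0,0],[0.1,0,0,-102,0,0,0],[0.1,0,0,-109,0,0,0],[0.1,0,0,-111,0,0,0],[0.2,0,0,-111,0,0,0],[0.3,0,0,-111,0,0,0],[0.4,0,0,-111,0,0,0],[0.45,0,0,-111,0,0,0],[0.5,0,0,-111,0,0,0],[0.6,0,0,-111,0,0,0],[0.7,0,0,-111,0,0,0],[0.8,0,0,-111,0,0,0],[0.9,0,0,-111,0,0,0],[1,0,0,-111,0,0,0],[1,0,0,-111,0,0,0],[1,0,0,-111,0,0,0]]], "squeeze": 40}}

```text
time_s: 10.52
position: [0.4883, 0.0674, 0.037]
tool_rot: [[0.083, 0.001, 0.997], [-0.997, -0.0, 0.083], [0.0, -1.0, 0.001]]
ft_force: [-1.7, -0.0, 5.8]
grip_width: 0.0351
```

Request:
{"name": "carry_out", "arguments": {"targets": [[[1,0,0,3,0,0,0],[1,0,0,10,0,0,0],[1,0,0,25,0,0,0],[1,0,0,45,0,0,0],[1,0,0,68,0,0,0],[1,5,-3,85,0,0,0],[1,18,-12,95,0,0,0],[1,36,-24,100,0,0,0],[1,56,-38,100,0,0,0],[1,78,-53,100,0,0,0],[1,100,-68,100,0,0,0],[1,118,-80,100,0,0,0],[1,130,-88,100,0,0,0],[1,136,-93,100,0,0,0],[1,136,-93,100,0,0,0],[1,136,-93,100,0,0,0]]]}}

```text
time_s: 11.85
position: [0.6235, -0.0253, 0.1363]
tool_rot: [[0.083, -0.001, 0.997], [-0.997, 0.0, 0.083], [-0.0, -1.0, -0.001]]
ft_force: [-0.6, 0.2, -2.2]
grip_width: 0.0351
```

```bash
python3 w.py w6 .6244,-.0253,.015 .619,.0403,.093
```

```text
11.9 [ 0.6233 -0.025   0.1364] [[0.0835, -0.0011, 0.9965], [-0.9965, 0.0004, 0.0835], [-0.0005, -1.0, -0.0011]] [ 0.13  0.61 -2.23] 0.03474123410401806
.6244,-.0253,.015 [256.7 191.9]
.619,.0403,.093 [256.8 121.9]
```

View pics/w6.png

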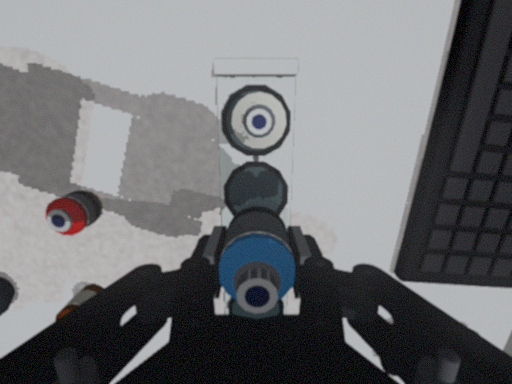

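Request:
{"name": "carry_out", "arguments": {"targets": [[[1,0,0,-8,0,0,0],[1,0,0,-20,0,0,0],[1,0,0,-34,0,0,0],[1,0,0,-48,0,0,0],[1,0,0,-61,0,0,0],[1,0,0,-71,0,0,0],[1,0,0,-77,0,0,0],[1,0,0,-80,0,0,0],[1,0,0,-81,0,0,0],[1,0,0,-82,0,0,0],[1,0,0,-82.5,0,0,0],[1,0,0,-83,0,0,0],[1,0,0,-83.5,0,0,0],[1,0,0,-84,0,0,0],[1,0,0,-84,0,0,0]]]}}

```text
time_s: 13.15
position: [0.6242, -0.0256, 0.0525]
tool_rot: [[0.083, 0.0, 0.997], [-0.997, -0.0, 0.083], [0.0, -1.0, 0.0]]
ft_force: [-0.2, 0.3, -2.4]
grip_width: 0.0351
```

Request:
{"name": "carry_out", "arguments": {"targets": [[[1,0,0,-0.3,0,0,0],[1,0,0,-0.6,0,0,0],[1,0,0,-0.6,0,0,0],[1,0,0,-0.6,0,0,0]]]}}

```text
time_s: 13.48
position: [0.6242, -0.0256, 0.0521]
tool_rot: [[0.083, 0.0, 0.997], [-0.997, -0.0, 0.083], [0.0, -1.0, 0.0]]
ft_force: [-1.5, 0.3, 0.5]
grip_width: 0.0349
```

Request:
{"name": "carry_out", "arguments": {"targets": [[[1,0,0,-0.3,0,0,0],[1,0,0,-0.3,0,0,0],[0.7,0,0,-0.3,0,0,0],[0.6,0,0,-0.3,0,0,0],[0.55,0,0,-0.3,0,0,0],[0.5,0,0,-0.3,0,0,0],[0.45,0,0,-0.3,0,0,0],[0.4,0,0,-0.3,0,0,0],[0.3,0,0,-0.3,0,0,0],[0.2,0,0,-0.3,0,0,0],[0.2,0,0,0,0,0,0],[0.2,0,0,5,0,0,0],[0.2,0,0,20,0,0,0],[0.2,0,0,40,0,0,0],[0.2,0,0,70,0,0,0],[0.2,0,0,95,0,0,0],[0.2,0,0,105,0,0,0],[0.2,0,0,105,0,0,0]]]}}

```text
time_s: 14.98
position: [0.625, -0.0257, 0.1595]
tool_rot: [[0.083, 0.005, 0.997], [-0.997, -0.001, 0.083], [0.002, -1.0, 0.005]]
ft_force: [0.2, -0.1, -0.4]
grip_width: 0.0682
```

Request:
{"name": "carry_out", "arguments": {"targets": [[[0.1,-8,9,0,0,0,0],[0.1,-25,28,0,0,0,0],[0.1,-48,54,0,0,0,0],[0.1,-72,81,0,0,0,0],[0.1,-96,108,0,0,0,0],[0.1,-120,136,0,0,0,0],[0.1,-144,163,0,0,0,0],[0.1,-162,184,-8,0,0,0],[0.1,-171,194,-15,0,0,0],[0.1,-174,197,-20,0,0,0],[0.1,-174,197,-20,0,0,0],[0.1,-174,197,-20,0,0,0]]]}}

```text
time_s: 15.98
position: [0.4509, 0.1707, 0.1362]
tool_rot: [[0.083, -0.001, 0.997], [-0.997, -0.0, 0.083], [0.0, -1.0, -0.001]]
ft_force: [1.4, -0.3, 0.3]
grip_width: 0.0769
```

```bash
python3 w.py w7 .450,.171,.054
```

```text
16.0333 [0.4512 0.1706 0.1366] [[0.0821, 0.0001, 0.9966], [-0.9966, -0.0002, 0.0821], [0.0002, -1.0, 0.0001]] [ 0.69 -0.06  0.25] 0.07699103220144997
.450,.171,.054 [254.5 204.8]
```

View pics/w7.png

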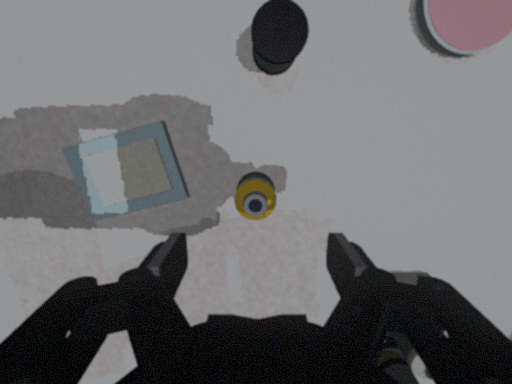

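Request:
{"name": "carry_out", "arguments": {"targets": [[[0.1,0,0,-20,0,0,0],[0.1,0,0,-42,0,0,0],[0.1,0,0,-64,0,0,0],[0.1,0,0,-83,0,0,0],[0.1,0,0,-96,0,0,0],[0.1,0,0,-103,0,0,0],[0.1,0,0,-105,0,0,0],[0.2,0,0,-105,0,0,0],[0.3,0,0,-105,0,0,0],[0.4,0,0,-105,0,0,0],[0.45,0,0,-105,0,0,0],[0.5,0,0,-105,0,0,0],[0.6,0,0,-105,0,0,0],[0.7,0,0,-105,0,0,0],[0.8,0,0,-105,0,0,0],[0.9,0,0,-105,0,0,0],[1,0,0,-105,0,0,0],[1,0,0,-105,0,0,0],[1,0,0,-105,0,0,0]]], "squeeze": 40}}

```text
time_s: 17.62
position: [0.4503, 0.1715, 0.0323]
tool_rot: [[0.083, 0.001, 0.997], [-0.997, 0.0, 0.083], [0.0, -1.0, 0.001]]
ft_force: [-0.3, 0.2, 5.7]
grip_width: 0.0346
```

Request:
{"name": "carry_out", "arguments": {"targets": [[[1,0,0,3,0,0,0],[1,0,0,10,0,0,0],[1,0,0,25,0,0,0],[1,0,0,45,0,0,0],[1,3,-5,68,0,0,0],[1,12,-18,88,0,0,0],[1,26,-38,100,0,0,0],[1,42,-62,107,0,0,0],[1,59,-87,110,0,0,0],[1,76,-112,110,0,0,0],[1,93,-137,110,0,0,0],[1,110,-162,110,0,0,0],[1,127,-187,110,0,0,0],[1,144,-212,110,0,0,0],[1,159,-233,110,0,0,0],[1,170,-250,110,0,0,0],[1,177,-260,110,0,0,0],[1,179,-263,110,0,0,0],[1,179,-263,110,0,0,0],[1,179,-263,110,0,0,0]]]}}

```text
time_s: 19.28
position: [0.6286, -0.0909, 0.1418]
tool_rot: [[0.083, -0.001, 0.997], [-0.997, 0.001, 0.083], [-0.001, -1.0, -0.001]]
ft_force: [0.1, -0.2, -1.9]
grip_width: 0.0347
```

```bash
python3 w.py w8 .6295,-.0911,.015 .6242,-.0256,.081
```

```text
19.3333 [ 0.6286 -0.0906  0.1419] [[0.0839, -0.0007, 0.9965], [-0.9965, 0.0005, 0.0839], [-0.0005, -1.0, -0.0007]] [ 0.83  0.2  -1.82] 0.034737819974838866
.6295,-.0911,.015 [256.6 190.5]
.6242,-.0256,.081 [256.9 121.7]
```

View pics/w8.png

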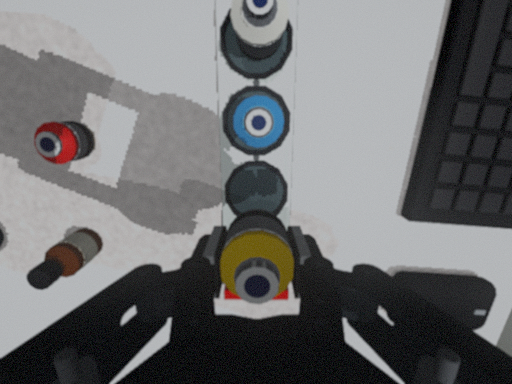

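Request:
{"name": "carry_out", "arguments": {"targets": [[[1,0,0,-8,0,0,0],[1,0,0,-20,0,0,0],[1,0,0,-35,0,0,0],[1,0,0,-50,0,0,0],[1,0,0,-64,0,0,0],[1,0,0,-76,0,0,0],[1,0,0,-84,0,0,0],[1,0,0,-89,0,0,0],[1,0,0,-91,0,0,0],[1,0,0,-92,0,0,0],[1,0,0,-92.5,0,0,0],[1,0,0,-93,0,0,0],[1,0,0,-93.5,0,0,0],[1,0,0,-94,0,0,0],[1,0,0,-94.3,0,0,0],[1,0,0,-94.3,0,0,0]]]}}

```text
time_s: 20.67
position: [0.6292, -0.0916, 0.0476]
tool_rot: [[0.083, 0.0, 0.997], [-0.997, -0.0, 0.083], [0.0, -1.0, 0.0]]
ft_force: [-0.0, -0.8, -2.3]
grip_width: 0.0348
```

Request:
{"name": "carry_out", "arguments": {"targets": [[[1,0,0,-0.3,0,0,0],[1,0,0,-0.6,0,0,0],[1,0,0,-0.6,0,0,0],[1,0,0,-0.6,0,0,0]]]}}

```text
time_s: 21.0
position: [0.6292, -0.0916, 0.0474]
tool_rot: [[0.083, 0.0, 0.997], [-0.997, -0.0, 0.083], [0.0, -1.0, 0.0]]
ft_force: [-2.9, -0.1, 3.8]
grip_width: 0.035
```

Contact (−2.3 → +3.8 N). Release.

Request:
{"name": "carry_out", "arguments": {"targets": [[[0.7,0,0,0,0,0,0],[0.6,0,0,0,0,0,0],[0.55,0,0,0,0,0,0],[0.5,0,0,0,0,0,0],[0.45,0,0,0,0,0,0],[0.4,0,0,0,0,0,0],[0.3,0,0,0,0,0,0],[0.2,0,0,0,0,0,0],[0.2,0,0,0,0,0,0],[0.2,0,0,5,0,0,0],[0.2,0,0,20,0,0,0],[0.2,0,0,45,0,0,0],[0.2,0,0,75,0,0,0],[0.2,0,0,95,0,0,0],[0.2,0,0,100,0,0,0],[0.2,0,0,100,0,0,0]]]}}

```text
time_s: 22.33
position: [0.6297, -0.0917, 0.1487]
tool_rot: [[0.083, 0.003, 0.997], [-0.997, -0.001, 0.083], [0.001, -1.0, 0.003]]
ft_force: [-0.6, -1.1, 0.0]
grip_width: 0.0687
```

Request:
{"name": "carry_out", "arguments": {"targets": [[[0.1,-8,2,0,0,0,0],[0.1,-25,5,0,0,0,0],[0.1,-50,9,0,0,0,0],[0.1,-80,15,0,0,0,0],[0.1,-110,21,0,0,0,0],[0.1,-140,26,0,0,0,0],[0.1,-163,31,-8,0,0,0],[0.1,-174,33,-16,0,0,0],[0.1,-177,34,-22,0,0,0],[0.1,-177,34,-22,0,0,0],[0.1,-177,34,-22,0,0,0]]]}}

```text
time_s: 23.25
position: [0.4527, -0.0578, 0.1244]
tool_rot: [[0.083, -0.001, 0.997], [-0.997, 0.0, 0.083], [-0.0, -1.0, -0.001]]
ft_force: [1.0, -0.6, 0.2]
grip_width: 0.077
```

```bash
python3 w.py w9 .452,-.058,.042
```

```text
23.3 [ 0.453  -0.0579  0.1247] [[0.0831, 0.0001, 0.9965], [-0.9965, 0.0, 0.0831], [-0.0, -1.0, 0.0001]] [ 0.72 -0.46  0.09] 0.07697677095583802
.452,-.058,.042 [254.7 205.4]
```

View pics/w9.png

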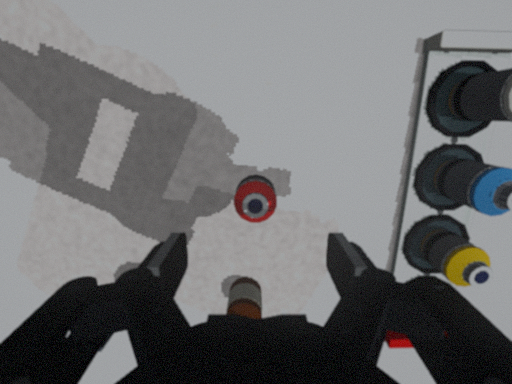

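Request:
{"name": "carry_out", "arguments": {"targets": [[[0.1,0,0,-20,0,0,0],[0.1,0,0,-42,0,0,0],[0.1,0,0,-62,0,0,0],[0.1,0,0,-79,0,0,0],[0.1,0,0,-90,0,0,0],[0.1,0,0,-95,0,0,0],[0.1,0,0,-97,0,0,0],[0.2,0,0,-97,0,0,0],[0.3,0,0,-97,0,0,0],[0.4,0,0,-97,0,0,0],[0.45,0,0,-97,0,0,0],[0.5,0,0,-97,0,0,0],[0.6,0,0,-97,0,0,0],[0.7,0,0,-97,0,0,0],[0.8,0,0,-97,0,0,0],[0.9,0,0,-97,0,0,0],[1,0,0,-97,0,0,0],[1,0,0,-97,0,0,0],[1,0,0,-97,0,0,0]]], "squeeze": 40}}

```text
time_s: 24.88
position: [0.4523, -0.0576, 0.0285]
tool_rot: [[0.083, 0.001, 0.997], [-0.997, -0.0, 0.083], [0.0, -1.0, 0.001]]
ft_force: [-0.6, 0.1, 6.2]
grip_width: 0.0346
```

Request:
{"name": "carry_out", "arguments": {"targets": [[[1,0,0,3,0,0,0],[1,0,0,10,0,0,0],[1,0,0,25,0,0,0],[1,0,0,45,0,0,0],[1,3,-2,68,0,0,0],[1,12,-6,85,0,0,0],[1,28,-15,95,0,0,0],[1,50,-27,100,0,0,0],[1,75,-41,100,0,0,0],[1,100,-54,100,0,0,0],[1,125,-68,100,0,0,0],[1,148,-80,100,0,0,0],[1,167,-91,100,0,0,0],[1,178,-97,100,0,0,0],[1,182,-99,100,0,0,0],[1,182,-99,100,0,0,0],[1,182,-99,100,0,0,0]]]}}

```text
time_s: 26.3
position: [0.6335, -0.1561, 0.1279]
tool_rot: [[0.083, -0.001, 0.997], [-0.997, 0.0, 0.083], [-0.001, -1.0, -0.001]]
ft_force: [-0.8, -0.4, -1.7]
grip_width: 0.0348
```

```bash
python3 w.py w10 .6349,-.1565,.015
```

```text
26.35 [ 0.6334 -0.156   0.1281] [[0.0835, -0.0009, 0.9965], [-0.9965, 0.0004, 0.0835], [-0.0005, -1.0, -0.0008]] [-0.07  0.56 -1.93] 0.03471283995954474
.6349,-.1565,.015 [257.2 194.8]
```

View pics/w10.png

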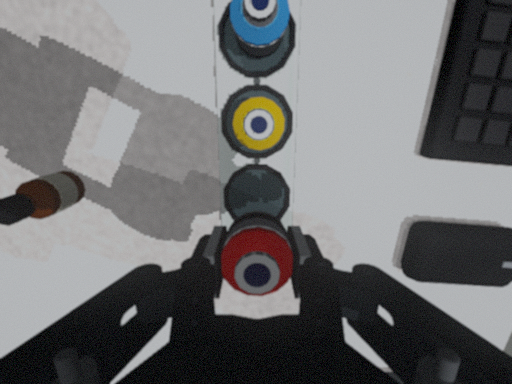

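Request:
{"name": "carry_out", "arguments": {"targets": [[[1,0,0,-8,0,0,0],[1,0,0,-20,0,0,0],[1,0,0,-34,0,0,0],[1,0,0,-48,0,0,0],[1,0,0,-61,0,0,0],[1,0,0,-71,0,0,0],[1,0,0,-77,0,0,0],[1,0,0,-80,0,0,0],[1,0,0,-81,0,0,0],[1,0,0,-82,0,0,0],[1,0,0,-82.5,0,0,0],[1,0,0,-83,0,0,0],[1,0,0,-83.5,0,0,0],[1,0,0,-84,0,0,0],[1,0,0,-84,0,0,0]]]}}

```text
time_s: 27.6
position: [0.6342, -0.1566, 0.044]
tool_rot: [[0.083, 0.0, 0.997], [-0.997, -0.0, 0.083], [0.0, -1.0, 0.0]]
ft_force: [0.7, 0.8, -0.5]
grip_width: 0.0349
```

Request:
{"name": "carry_out", "arguments": {"targets": [[[1,0,0,-0.3,0,0,0],[1,0,0,-0.6,0,0,0],[1,0,0,-0.6,0,0,0],[1,0,0,-0.6,0,0,0]]]}}

```text
time_s: 27.93
position: [0.6342, -0.1566, 0.0435]
tool_rot: [[0.083, 0.0, 0.997], [-0.997, -0.0, 0.083], [0.0, -1.0, 0.0]]
ft_force: [-1.3, 0.1, 0.6]
grip_width: 0.0345
```

Request:
{"name": "carry_out", "arguments": {"targets": [[[1,0,0,-0.3,0,0,0],[1,0,0,-0.3,0,0,0],[0.7,0,0,-0.3,0,0,0],[0.6,0,0,-0.3,0,0,0],[0.55,0,0,-0.3,0,0,0],[0.5,0,0,-0.3,0,0,0],[0.45,0,0,-0.3,0,0,0],[0.4,0,0,-0.3,0,0,0],[0.3,0,0,-0.3,0,0,0],[0.2,0,0,-0.3,0,0,0],[0.2,0,0,0,0,0,0],[0.2,0,0,5,0,0,0],[0.2,0,0,20,0,0,0],[0.2,0,0,45,0,0,0],[0.2,0,0,75,0,0,0],[0.2,0,0,100,0,0,0],[0.2,0,0,110,0,0,0],[0.2,0,0,110,0,0,0]]]}}

```text
time_s: 29.43
position: [0.635, -0.1569, 0.1561]
tool_rot: [[0.083, 0.005, 0.997], [-0.997, -0.002, 0.083], [0.002, -1.0, 0.005]]
ft_force: [0.5, -0.3, -0.2]
grip_width: 0.0687
```

Request:
{"name": "carry_out", "arguments": {"targets": [[[0.2,-15,-10,5,0,0,0],[0.2,-40,-25,20,0,0,0],[0.2,-70,-45,40,0,0,0],[0.2,-100,-65,60,0,0,0],[0.2,-130,-85,80,0,0,0],[0.2,-155,-95,95,0,0,0],[0.2,-160,-100,100,0,0,0],[0.2,-160,-100,100,0,0,0],[0.2,-160,-100,100,0,0,0]]]}}

```text
time_s: 30.18
position: [0.4743, -0.2564, 0.252]
tool_rot: [[0.083, -0.001, 0.997], [-0.997, 0.001, 0.083], [-0.002, -1.0, -0.001]]
ft_force: [0.3, -0.6, -0.5]
grip_width: 0.0686
```

```bash
python3 - <<'E'
from h import *
t=get_image("top");s=get_image("scene")
a=cv2.resize(t["img"][135:265,110:430,::-1],(800,325),interpolation=cv2.INTER_CUBIC)
b=cv2.resize(s["img"][140:260,130:366,::-1],(530,270),interpolation=cv2.INTER_CUBIC)
b=cv2.copyMakeBorder(b,0,0,0,270,cv2.BORDER_CONSTANT)
cv2.imwrite("pics/f1.png",np.vstack([a,b]))
E
python3 w.py f2
```

```text
30.3333 [ 0.4748 -0.2558  0.2518] [[0.0845, -0.0018, 0.9964], [-0.9964, 0.0018, 0.0845], [-0.002, -1.0, -0.0017]] [0.15 0.85 0.61] 0.06826926543583851
```

View pics/f1.png

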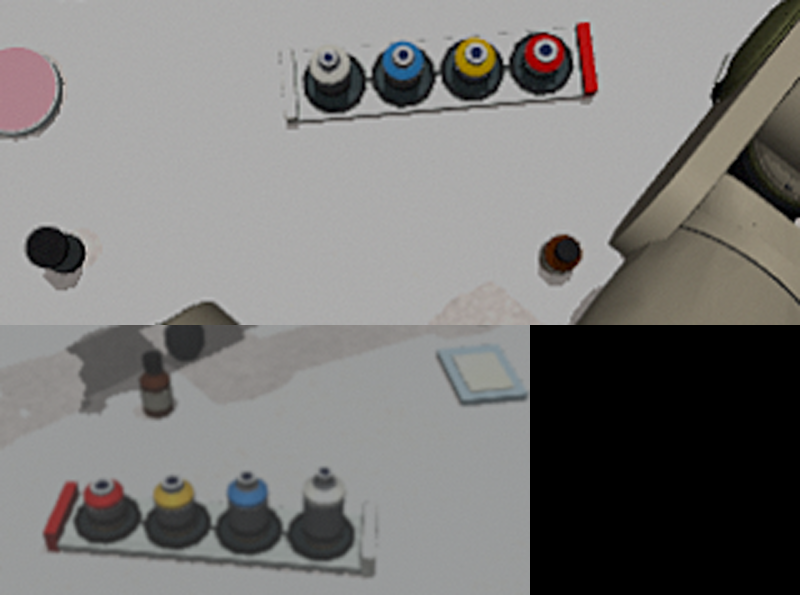

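View pics/f2.png

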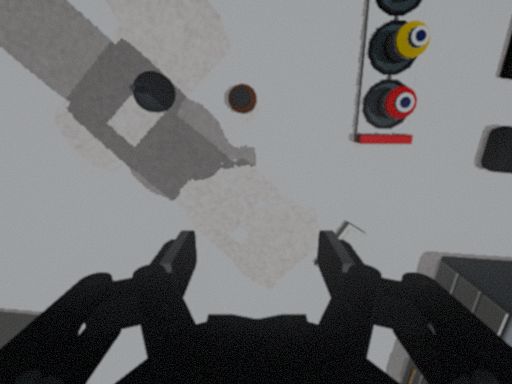

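```bash
python3 - <<'E'
from h import *
t=get_image("top")
for n,u,v,P in [("w",327,58,(.617,.0404,.093)),("b",402,55,(.622,-.0256,.081)),("y",476,53,(.627,-.0916,.069)),("r",545,50,(.633,-.1566,.057))]:
    print(n,np.round([u/2.5+109.7,v/2.5+134.7],1),proj(t,P).round(1))
print(env.close_job())
E
```

```text
w [240.5 157.9] [241.5 158.8]
b [270.5 156.7] [271.2 157.8]
y [300.1 155.9] [300.2 156.8]
r [327.7 154.7] [328.1 155.5]
the job is handed in; nothing more can be done
None
```

All four objectives are standing lens up in the rack in order of length: red beside the red end plate (cup d), then yellow (c), blue (b) and white at the far end (a). I handed the job in at about 30 s of the 99 s allowed.

- **Set-down:** I lowered each one slowly until the wrist force showed floor contact, then opened the fingers. The highest force I read at the end of a move was about 6 N.
- **Final pictures:** The top and scene views show all four upright inside their wells. The lens centres were within about 1.5 px (roughly 3 mm) of where a flat-standing objective should appear.
- **Amber bottle:** It still stands where it was, about 2 px or less from its first position in the top view by eye. I did not measure it separately.
- **Disagreement:** The top and wrist cameras differed by about 2 mm in x. I used the wrist reading, which the cups have ample room for.
- **Failed checks:** None.

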